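# Try the coarse thread gauge on the press screw

### The job

Check the thread of the wooden fruit-press screw lying in its cradle: pick up the yellow, coarse-toothed gauge leaf and set it astride the middle of the screw, along it, with its teeth fully down in the thread grooves so that it sits flat and upright, then let go. Lower it on gently rather than dropping it, and leave the blue leaf and the glass bottle where they stand.

Things in the scene. Friction and masses are not known exactly. Their poses are not given: they have to be found in the camera images.
- coarse_mid (a point): Centre of the yellow leaf's plate (all in mm), 100 long (x), 10 thick (y), 54 high (z up); grip it here, free for |x| < 40. 71 above its feet: an A of splayed feet at each end, x = +-46, reaching y = +-49 below; the A's inside meets 2.5 below this point, faces 30 deg from upright. 5 round teeth below at x = 0, +-16, +-32, 5 wide, 6 deep, tips 33.5 below this point. 120 g. Same either way round.
- fine_mid (a point): The same point of the blue fine-toothed leaf: same outline and size, but 8 teeth 10 mm apart, which do not fit this screw. A bystander, to be left where it stands.
- screw_mid (a point): (mm) Mid-length point on the axis (x) of the fixed wooden screw, 24 above the counter. Crest dia 42, root 32, pitch 16, thread |x| < 84; then blocks 34 high, head at +x to 124. Grooves on top at x = 0, +-16, ...; crests between. Leaf seated, centre over a groove, x along x: its centre is 49.5 above this point (5 more on crests), feet 2.5 off the counter. Let go within 3 of a groove, it settles in.
- bottle_mid (a point): Centre (126 up) of an empty green glass flip-top bottle, 72 mm in diameter, 252 mm high, standing on the counter. A bystander.
Not all that is in view belongs to the job. What is meant by the part that bears coarse_mid is not pink or turquoise, and is the smaller of those in its own colour.

How it is judged:
By the outcome, as a careful person would: the job done as asked, in the order asked, and still so for the second after the job is handed in, with the robot touching nothing.
It also fails if it takes over 38 s, if anything falls off the work surface, if the arm or the gripper's body presses on something with over 40 N, if the wrist force passes 120 N, or if a joint passes its speed limit or range.

### The arm

A 6-joint arm with a two-finger parallel gripper is mounted at the origin on the work surface. World frame = base frame: x ahead of the robot, y to its left, z up, the work surface at z = 0. Lengths are in mm, angles in rad, forces in N, time in s.
With the tool pointing down it reaches from about 375 to 925 mm from the base axis. Payload 5.7 kg.
Tool frame: the origin (TCP) lies at the very end of the fingers, on their centre line; the grasp point (between the pads) lies 19 mm behind it (manip.pinch_z is the distance from the TCP to the grasp point, in mm); z points along the fingers, y is the line along which they close (so a half turn about z gives the same grasp; the last joint's range is limited). The gripper opens to 85 mm and grips with 20 to 120 N. Pads are 22 mm wide; open, the fingers measure 114 mm over their backs; the gripper's body (76 mm by 85 mm) begins 54 mm behind the grasp point. The pads swing forward as they close: fully open they stand 13 mm farther back than shut.
Start: joints at [-1.319, 0.359, 1.51, -0, 1.272, -0.115], TCP at [215.161, -560.062, 231.267] pointing down, gripper open.
Joint ranges: [-2.97, 2.97], [-1.01, 2.36], [0.21, 2.38], [-0.96, 4.11], [0.2, 2.71], [-2.98, 2.98]. Speed limits (rad/s): [2.39, 2.39, 3.14, 3.14, 3.14, 3.14].

### API

Orientations are given as a unit quaternion [w, x, y, z].
In Python, from rig import manip, cams, recognise gives the robot as it stands.
- The arm moves only by the tool apply_moves, never from a script. Its argument "motion" is text: rows parted by semicolons, each of 4 numbers parted by spaces: the shift along the tool's x, y, z in m, then the turn about the tool's z in degrees. In form: x y z turn; .... A call has exactly 8 rows; each row is the pose to reach, as a shift and turn from the pose commanded when the call began, along the tool's axes at that moment; what a row does not reach only later rows make up. A row lasts 1/10 s, in which the tool goes at most 50 mm and 8.59 degrees, less where a joint would pass 70% of its speed; a pose out of reach is approached as far as the arm can. A call with a gripper value outside its range is refused whole. "jaw" is the finger opening in m, from 0 to 0.0854, set as the call begins (left out, the last holds). The fingers move at their own pace and stop on an object; "newtons" is the grip in N (left out, the last holds). Time passes only in rows, so rows that repeat a pose let the fingers close, or fill a call up. It gives the time, the measured TCP pose, the force, the opening and the grip force at its end, in the units of the state.
- manip.read_state(): the state, without advancing time (a new reading comes with each control period).
- cams.snapshot(name): name is "scene" or "side" or "wrist"; returns the picture (400x640x3 uint8, red, green, blue); there is no depth.
- cams.calibration(name): a dict with "vertical_fov" (degrees; the focal length in pixels is half the picture's height over the tangent of half this angle, whatever the lens; pixels are square), "cx", "cy" (the principal point, pixels), "rvec" (rotation vector, rad) and "tvec" (3), from world to camera coordinates, as OpenCV has them; the wrist camera has in their place "tool_from_camera" (4x4, takes a point from camera to tool coordinates, whose origin is the TCP and whose axes are the flange's). Camera axes: x right, y down, z forward; pixel columns grow to the right and rows downward; lengths in mm; the calibration is good to about 2 mm. A picture is of the moment at which its call begins: read the wrist's pose just before it. calibration takes no time and is no camera call.
- manip.close_job(): hands the job in; it is judged then, once.
Trained networks look in the newest picture that a camera, given by its name, has taken for a name from the list of things; names that differ only in an ending like _2 or _b are one class to them, and where a whole thing is asked for, a point or a joint stands for the part that bears it (a point fixed in the world has none). Each returns a list of dicts, best first, with "p" (0 to 1); they miss things now and then, are a little off and sometimes report something else, mostly with a low value. They report only what shows in the picture. A call takes as long as a camera call. They do not tell look-alikes from the thing itself.
- recognise(name, camera): "rect" ([left, top, width, height] as shares, 0 to 1, of the picture: columns of its width, rows of its height, round what is visible of it).
The state is a dict: "time_s": time; "joint_pos": joint angles; "qvel": joint speeds; "joint_torque": joint torques, N m; "ee_pos": TCP position; "orientation": TCP orientation; "force": force on the tool from outside, world axes, zero at the start; "torque": the same for the moment, N m; "width": finger opening in mm; "finger_force": force on a finger pad.
Only numpy, scipy, OpenCV 4.12 (cv2) and the standard library are available. Lean on these libraries where they do the work, as an engineer would, in place of code of your own. Each camera call takes 0.05 s, during which the arm holds its last target. There are 200 camera calls.

## Working session

There is one attempt and no reset: what is moved stays moved. The work goes in short steps, Python scripts to look and compute and a tool call to move; the robot and the scene stay as the last step left them, time stands still between calls to the robot, and variables do not carry over. Pictures are saved under pics/ and viewed, at most 12 in all, crops included, and the job is handed in when it is done.

Besides the shell and the picture viewer there is one more tool, called after "Call:" as name(argument=value, ...) on one line, values as JSON. apply_moves: Moves the arm, as the interface text tells. Its arguments: {"type":"object","properties":{"motion":{"type":"string"},"jaw":{"type":"number"},"newtons":{"type":"number"}},"required":["motion"]}

```bash
mkdir -p pics; cat > h.py <<'E'
import numpy as np, cv2
from rig import manip, cams, recognise
from scipy.spatial.transform import Rotation as R
def K(c):
    f=200/np.tan(np.radians(c["vertical_fov"])/2); return np.array([[f,0,c["cx"]],[0,f,c["cy"]],[0,0,1]])
def pose(name,s=None):
    c=cams.calibration(name)
    if name!="wrist":
        Rm=cv2.Rodrigues(np.array(c["rvec"],float))[0]; return K(c),Rm,np.array(c["tvec"],float).ravel()
    s=s or manip.read_state(); T=np.eye(4); q=s["orientation"]
    T[:3,:3]=R.from_quat([q[1],q[2],q[3],q[0]]).as_matrix(); T[:3,3]=s["ee_pos"]
    M=np.linalg.inv(T@np.array(c["tool_from_camera"])); return K(c),M[:3,:3],M[:3,3]
def onplane(P,uv,z):
    k,Rm,t=P; d=Rm.T@np.linalg.inv(k)@np.array([uv[0],uv[1],1.]); o=-Rm.T@t
    return o+d*(z-o[2])/d[2]
def proj(P,X):
    k,Rm,t=P; p=(Rm@np.atleast_2d(X).T).T+t; p=p@k.T; return p[:,:2]/p[:,2:]
def tri(P1,u1,P2,u2):
    a=cv2.triangulatePoints(P1[0]@np.c_[P1[1],P1[2]],P2[0]@np.c_[P2[1],P2[2]],np.array(u1,float).reshape(2,1),np.array(u2,float).reshape(2,1)).ravel(); return a[:3]/a[3]
def snap(n,f):
    im=cams.snapshot(n); cv2.imwrite(f"pics/{f}.png",im[:,:,::-1]); return im
E
python3 - <<'E'
from h import *
for n in ["scene","side","wrist"]:
    snap(n,n+"0"); print(n,cams.calibration(n))
    if n!="wrist":
        for o in ["coarse_mid","fine_mid","screw_mid","bottle_mid"]:
            print(o,[(np.round(np.array(r["rect"])*[640,400,640,400]).tolist(),round(r["p"],2)) for r in recognise(o,n)])
print(manip.read_state()["orientation"],manip.read_state()["time_s"])
a=[cv2.imread(f"pics/{n}0.png") for n in ["scene","side"]]
E
```

```text
scene {'vertical_fov': 49.52969941587893, 'cx': 324.1121075684579, 'cy': 195.17647196717823, 'rvec': array([ 0.71008339,  2.57607802, -1.1576805 ]), 'tvec': array([ 390.32006116, -138.15501447, 1610.96286497])}
coarse_mid [([419.0, 219.0, 67.0, 74.0], 0.88), ([323.0, 228.0, 46.0, 56.0], 0.81), ([361.0, 184.0, 56.0, 56.0], 0.7), ([373.0, 261.0, 46.0, 57.0], 0.57)]
fine_mid [([266.0, 139.0, 35.0, 37.0], 0.7)]
screw_mid [([258.0, 188.0, 71.0, 34.0], 0.89)]
bottle_mid [([206.0, 119.0, 26.0, 73.0], 0.89)]
side {'vertical_fov': 56.68988350575268, 'cx': 319.0230151732522, 'cy': 197.49973621176792, 'rvec': array([ 0.43255077, -2.58835804,  1.4299605 ]), 'tvec': array([502.92854604, 139.66141112, 990.08361927])}
coarse_mid [([260.0, 234.0, 47.0, 46.0], 0.97), ([333.0, 206.0, 72.0, 85.0], 0.97), ([323.0, 278.0, 85.0, 117.0], 0.7), ([242.0, 275.0, 62.0, 74.0], 0.67)]
fine_mid []
screw_mid [([276.0, 187.0, 75.0, 37.0], 0.59)]
bottle_mid [([284.0, 98.0, 23.0, 74.0], 0.56)]
wrist {'vertical_fov': 68.31333268658919, 'cx': 318.50476565035626, 'cy': 196.8607507092956, 'tool_from_camera': array([[ 1.35557483e-04, -9.54189974e-01, -2.99201396e-01,
         7.66225851e+01],
       [ 9.99999990e-01,  1.37365123e-04,  1.49900995e-05,
        -2.43770888e-01],
       [ 2.67964339e-05, -2.99201395e-01,  9.54189983e-01,
        -1.41634036e+02],
       [ 0.00000000e+00,  0.00000000e+00,  0.00000000e+00,
         1.00000000e+00]])}
[-3.06888592e-05  9.83229427e-01  1.82372951e-01 -5.62783864e-06] 0.55
```

View pics/scene0.png

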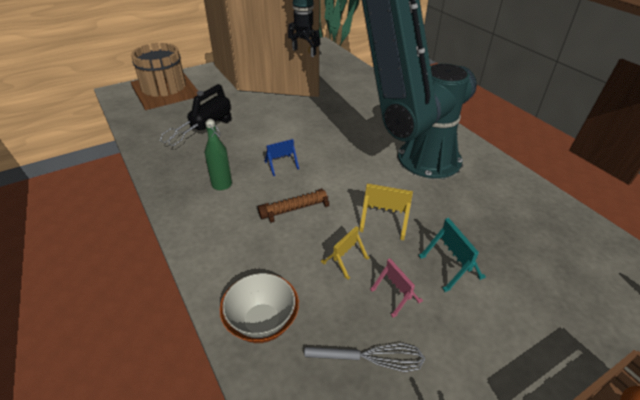

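View pics/side0.png

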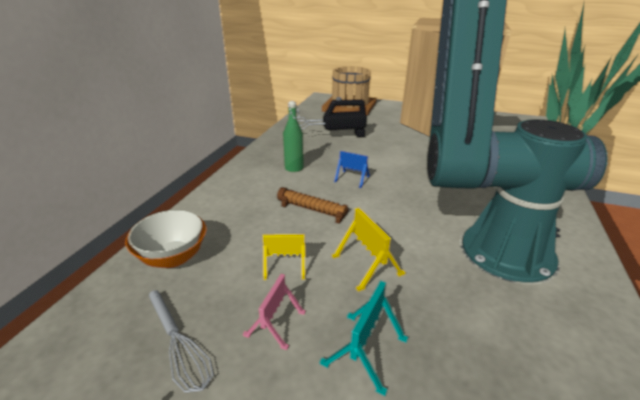

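The scene image shows two yellow leaves, at (346,250) and (387,208); the side image shows them at (284,250) and (370,245). The screw is at (293,205) in scene and (312,203) in side. I'll locate and size these roughly.

```bash
python3 - <<'E'
from h import *
S=pose("scene");D=pose("side")
for n,a,b in [("Y1",(346,245),(285,245)),("Y2",(388,200),(372,234)),("screw",(293,205),(312,203)),("blue",(282,150),(353,160)),("bottle",(219,160),(294,140))]:
    X=tri(S,a,D,b); print(n,X.round(),(proj(S,X)-a).round(1),np.linalg.norm(X[:2]).round())
for P,ims in [(S,"scene"),(D,"side")]:
    im=cv2.imread(f"pics/{ims}0.png")
    x0,y0=(250,130) if ims=="scene" else (230,140)
    cv2.imwrite(f"pics/c_{ims}.png",cv2.resize(im[y0:y0+150,x0:x0+200],None,fx=4,fy=4,interpolation=cv2.INTER_CUBIC))
a,b=[cv2.imread(f"pics/c_{n}.png") for n in("scene","side")]
E
```

```text
Y1 [536. 248.  62.] [[-0.1 -0.6]] 590.0
Y2 [340. 178.  90.] [[-0.1 -1.5]] 384.0
screw [562. -18.  14.] [[-0.  -0.7]] 562.0
blue [ 489. -231.   73.] [[ 0.  -0.8]] 541.0
bottle [ 711. -242.  108.] [[ 0.  -1.3]] 752.0
```

View pics/c_scene.png

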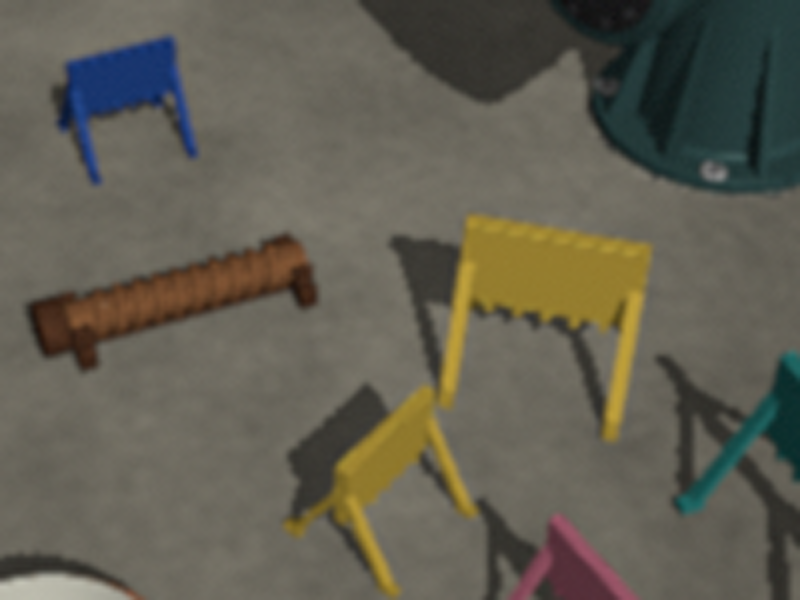

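View pics/c_side.png

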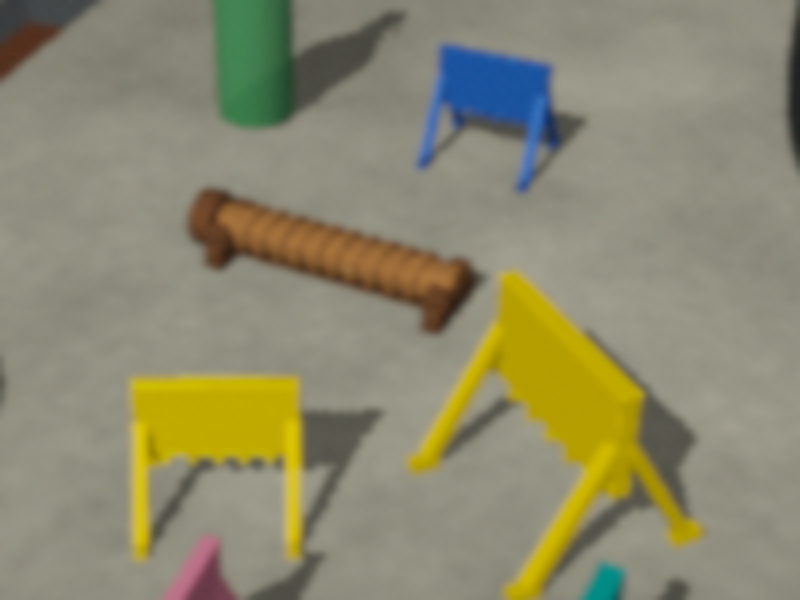

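Crops: small yellow Y1's top edge runs from (335,463) to (432,388) in the scene crop and from (132,380) to (298,378) in the side crop. The larger Y2 edge and the screw ends are also clear enough to triangulate.

```bash
python3 - <<'E'
from h import *
S=pose("scene");D=pose("side")
sc=lambda p:np.array(p)/4+[250,130]
sd=lambda p:np.array(p)/4+[230,140]
for n,a,b in [("Y1",[(337,465),(432,389)],[(132,382),(298,380)]),("Y2",[(468,218),(650,246)],[(512,274),(638,395)]),("blue",[(68,63),(174,40)],[(441,46),(551,67)]),("screw ends",[(72,322),(300,256)],[(222,220),(462,278)])]:
  for bb in (b,b[::-1]):
    X=[tri(S,sc(p),D,sd(q)) for p,q in zip(a,bb)]
    e=[np.abs(proj(S,x)-sc(p)).max().round(1) for x,p in zip(X,a)]
    d=X[0]-X[1]; print(n,np.round(X).tolist(),e,"L",np.linalg.norm(d).round(),"ang",np.degrees(np.arctan2(d[1],d[0])).round(1))
s=manip.read_state(); print(s["ee_pos"],s["time_s"])
E
```

```text
Y1 [[583.0, 262.0, 94.0], [489.0, 235.0, 96.0]] [np.float64(0.4), np.float64(0.4)] L 98.0 ang 15.9
Y1 [[530.0, 178.0, 14.0], [543.0, 314.0, 168.0]] [np.float64(7.0), np.float64(6.8)] L 205.0 ang -95.7
Y2 [[386.0, 129.0, 129.0], [291.0, 225.0, 131.0]] [np.float64(0.0), np.float64(0.1)] L 135.0 ang -45.2
Y2 [[304.0, 32.0, 5.0], [360.0, 288.0, 222.0]] [np.float64(4.3), np.float64(3.7)] L 340.0 ang -102.4
blue [[538.0, -247.0, 95.0], [440.0, -237.0, 93.0]] [np.float64(0.2), np.float64(0.3)] L 99.0 ang -5.7
blue [[475.0, -396.0, -1.0], [499.0, -121.0, 169.0]] [np.float64(3.3), np.float64(2.9)] L 324.0 ang -95.0
screw ends [[649.0, -18.0, 28.0], [451.0, -3.0, 24.0]] [np.float64(0.0), np.float64(0.8)] L 199.0 ang -4.5
screw ends [[538.0, -302.0, -221.0], [554.0, 168.0, 177.0]] [np.float64(6.4), np.float64(5.1)] L 616.0 ang -92.0
[ 215.16480165 -560.07702594  231.29010628] 0.55
```

Y1 is the coarse leaf: its top edge is 98 mm long, against 135 mm for Y2. Its centre is about (536,248) with yaw 16°. I'll move over the screw and look with the wrist camera.

Call:
apply_moves(motion="0.03 -0.023 0 0; 0.064 -0.049 0 0; 0.1 -0.077 0 0; 0.136 -0.105 0 0; 0.17 -0.131 0 0; 0.2 -0.155 0 0; 0.23 -0.178 0 0; 0.255 -0.197 0 0", jaw=0.0854)

```text
time_s: 1.35
ee_pos: [383.3, -282.9, 231.5]
orientation: [-0.0, 0.983, 0.183, 0.0]
force: [1.0, -0.9, 0.8]
width: 85.6
finger_force: 0.0
```

Call:
apply_moves(motion="0.036 -0.028 0 0; 0.072 -0.056 0 0; 0.108 -0.084 0 1; 0.144 -0.112 0 2; 0.18 -0.140 0 3; 0.212 -0.165 0 4; 0.24 -0.186 0 5; 0.255 -0.197 0 5")

```text
time_s: 2.15
ee_pos: [551.3, -6.7, 231.5]
orientation: [-0.0, 0.99, 0.14, 0.001]
force: [-0.4, 0.3, -0.5]
width: 85.6
finger_force: 0.0
```

```bash
python3 - <<'E'
from h import *
s=manip.read_state(); im=snap("wrist","w1"); print(s["ee_pos"],s["orientation"],s["time_s"],np.abs(s["qvel"]).max())
W=pose("wrist",s); print(proj(W,[[550,-10,24],[649,-18,24],[451,-3,24]]).round())
E
```

```text
[551.3386765   -6.73417069 231.49007802] [-2.84019116e-04  9.90132864e-01  1.40130189e-01  6.01482147e-04] 2.15 0.28520592795202543
[[321. 173.]
 [353.  91.]
 [295. 243.]]
```

View pics/w1.png

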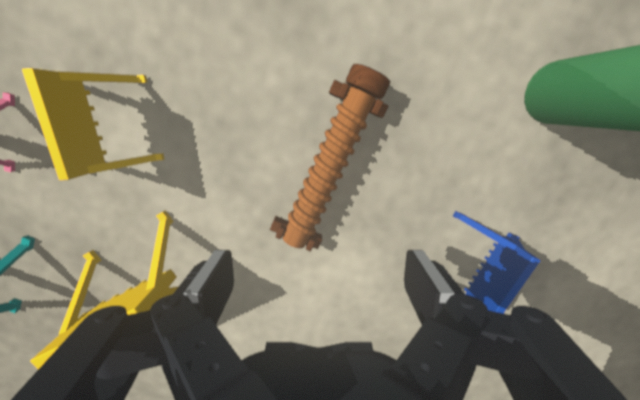

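The wrist view shows the screw with its head at (368,80) and its far end at (296,235). The small yellow leaf is at (65,125). The arm has settled, so I'll take another picture and zoom in.

```bash
python3 - <<'E'
from h import *
for i in range(3): cams.snapshot("side")
s=manip.read_state(); im=snap("wrist","w2"); print(s["ee_pos"],s["orientation"],np.abs(s["qvel"]).max())
import json; json.dump({"ee_pos":list(map(float,s["ee_pos"])),"orientation":list(map(float,s["orientation"]))},open("w2.json","w"))
W=pose("wrist",s)
A=cv2.resize(im[60:255,265:400],None,fx=3,fy=3,interpolation=cv2.INTER_CUBIC)
B=cv2.resize(im[50:205,0:120],None,fx=3,fy=3,interpolation=cv2.INTER_CUBIC)
c=np.zeros((585,765,3),np.uint8); c[:,:405]=A; c[:465,405:]=B
cv2.imwrite("pics/w2c.png",c[:,:,::-1])
E
```

```text
[549.69515959  -9.38427781 231.20090979] [ 1.45397150e-04  9.90165930e-01  1.39897581e-01 -2.78904336e-04] 0.023898344726546006
```

View pics/w2c.png

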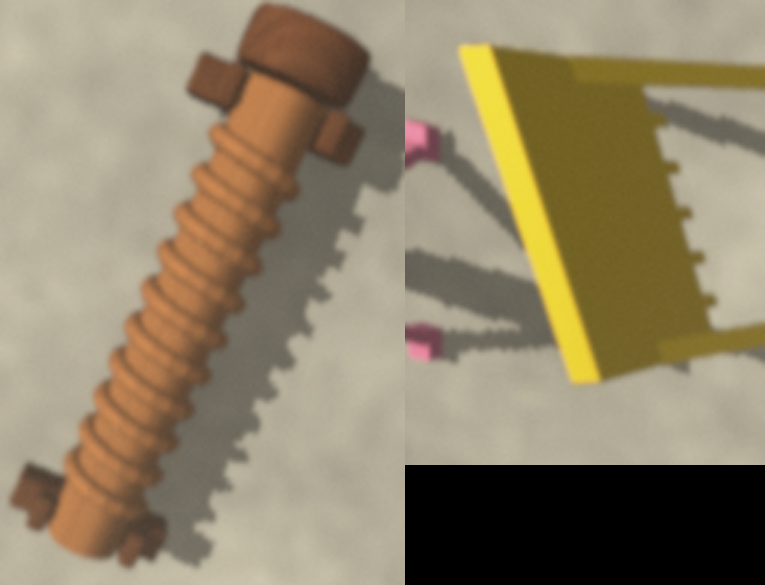

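The crop shows 10 crests, with left tips from (213,130) to (68,463) and right tips from (295,192) to (143,508). The leaf's top face corners are at (461,45), (490,45), (570,382) and (599,381). I'll fit the helix to get the groove phase.

```bash
python3 - <<'E'
from h import *; import json
from scipy.optimize import least_squares
W=pose("wrist",json.load(open("w2.json")))
cv=lambda p,o:(np.array(p,float)+.5)/3-.5+o
L=cv([(213,130),(197,170),(180,210),(163,247),(147,285),(130,322),(114,358),(98,395),(83,430),(68,463)],[265,60])
Rr=cv([(295,192),(277,232),(258,270),(240,307),(223,343),(207,378),(190,412),(174,446),(158,478),(143,508)],[265,60])
k=np.arange(10); th=np.radians(np.arange(-110,111,1.))
def model(p,h):
    x,y,a=p; c,s=np.cos(a),np.sin(a); ax=np.array([c,s,0]); la=np.array([-s,c,0])
    q=proj(W,[[x,y,24],[x+50*c,y+50*s,24]]); d=q[1]-q[0]; n=np.array([-d[1],d[0]])/np.linalg.norm(d)
    l,r=[],[]
    for i in k:
        t=72-16*i+h*16*th/(2*np.pi)
        X=np.array([x,y,24])+t[:,None]*ax+21*np.sin(th)[:,None]*la+21*np.cos(th)[:,None]*[0,0,1]
        u=proj(W,X); e=(u-q[0])@n; l.append(u[e.argmax()]); r.append(u[e.argmin()])
    l,r=np.array(l),np.array(r)
    if l[:,0].mean()>r[:,0].mean(): l,r=r,l
    return l,r
for h in(1,-1):
    f=lambda p:np.r_[model(p,h)[0]-L,model(p,h)[1]-Rr].ravel()
    o=least_squares(f,[550,-10,-.08],x_scale=[1,1,.01],diff_step=1e-3)
    print(h,o.x[:2].round(1),np.degrees(o.x[2]).round(2),"rms px",np.sqrt(np.mean(o.fun**2)).round(2))
    print(o.fun.reshape(2,10,2).mean(1).round(2).tolist())
c=[onplane(W,p,98) for p in cv([(461,45),(490,45),(570,382),(599,381)],[0,50])]
a=(c[0]+c[1])/2;b=(c[2]+c[3])/2
print("leaf",((a+b)/2).round(1),np.linalg.norm(a-b).round(1),np.degrees(np.arctan2(*(a-b)[1::-1])).round(2))
c=[onplane(W,p,98) for p in []]
E
```

```text
1 [551.6 -14.8] -8.03 rms px 1.42
[[-1.63, -0.95], [1.65, 0.99]]
-1 [552.2 -14.7] -11.27 rms px 4.28
[[-4.09, 3.82], [3.95, -3.81]]
leaf [571.5 130.3  98. ] 100.3 26.82
```

```bash
python3 - <<'E'
from h import *; import json
W=pose("wrist",json.load(open("w2.json")))
cv=lambda p,o:(np.array(p,float)+.5)/3-.5+o
c=[onplane(W,p,98) for p in cv([(461-405,45),(490-405,45),(570-405,382),(599-405,381)],[0,50])]
a=(c[0]+c[1])/2;b=(c[2]+c[3])/2; m=(a+b)/2
print("leaf",m.round(1),np.linalg.norm(a-b).round(1),np.degrees(np.arctan2(*(a-b)[1::-1])).round(2))
s=manip.read_state(); q=s["orientation"]; M=R.from_quat([q[1],q[2],q[3],q[0]]).as_matrix()
print((M.T@(m-s["ee_pos"])).round(1), np.degrees(np.arctan2(M[1,0],M[0,0])))
E
```

```text
leaf [537.6 247.9  98. ] 98.7 19.08
[  60.  -251.1  133.1] 16.025473756350664
```

Call:
apply_moves(motion="0.008 -0.033 0 0; 0.018 -0.075 0 0; 0.028 -0.118 0 0; 0.038 -0.16 0 -1; 0.048 -0.2 0 -2; 0.055 -0.23 0 -2; 0.06 -0.251 0 -2; 0.06 -0.251 0 -2")

```text
time_s: 3.2
ee_pos: [538.1, 249.6, 231.4]
orientation: [-0.0, 0.988, 0.157, 0.0]
force: [-0.1, -1.1, 0.6]
width: 85.4
finger_force: 0.0
```

```bash
python3 - <<'E'
from h import *
for i in range(3): cams.snapshot("side")
s=manip.read_state(); im=snap("wrist","w3"); print(s["ee_pos"],s["time_s"])
import json; json.dump({"ee_pos":list(map(float,s["ee_pos"])),"orientation":list(map(float,s["orientation"]))},open("w3.json","w"))
W=pose("wrist",s)
print(proj(W,[[537.6,247.9,98]]))
E
```

```text
[538.30550723 246.82120279 231.29631222] 3.35
[[317.38311815 187.65692771]]
```

View pics/w3.png

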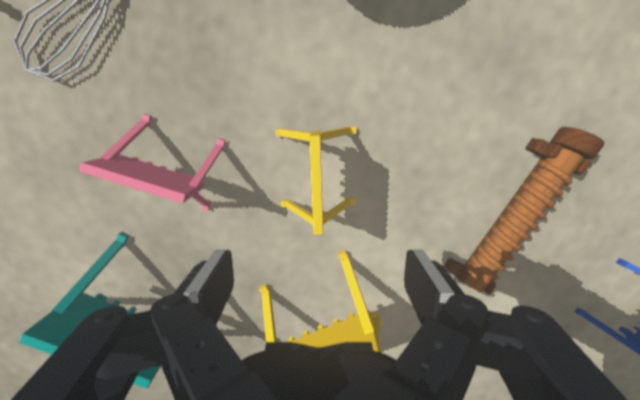

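The leaf's top edge runs from (316,134) to (318,233), almost aligned with the tool. I'll refine it with a colour mask and compute the descent.

```bash
python3 - <<'E'
from h import *; import json
s=json.load(open("w3.json")); W=pose("wrist",s)
im=cv2.imread("pics/w3.png").astype(int)
m=((im[:,:,2]>150)&(im[:,:,0]<100)); 
rows=[(v,np.flatnonzero(m[v,300:335])+300) for v in range(142,196)]
v=np.array([r[0] for r in rows]);u=np.array([(r[1].min()+r[1].max())/2 for r in rows]);w=np.array([len(r[1]) for r in rows]);print(w[::8])
f=np.polyfit(v,u,1); mm=m.copy();mm[:,:312]=0;mm[:,323:]=0; vv=np.flatnonzero(mm.any(1)&(np.arange(400)>120)&(np.arange(400)<245)); t,b=vv.min()-.5,vv.max()+.5; print(t,b)
for e in (t,b): print(onplane(W,(np.polyval(f,e),e),98).round(1))
A,B=[onplane(W,(np.polyval(f,e),e),98) for e in (t,b)]; c=(A+B)/2
s=manip.read_state(); q=s["orientation"]; M=R.from_quat([q[1],q[2],q[3],q[0]]).as_matrix()
print(c.round(1),np.linalg.norm(A-B),np.degrees(np.arctan2(*(A-B)[1::-1])),"head",np.degrees(np.arctan2(M[1,0],M[0,0])),(M.T@(c-s["ee_pos"])).round(1))
E
```

```text
[12 10  9 10  9  9  9]
130.5 234.5
[588.3 267.1  98. ]
[490.5 232.6  98. ]
[539.4 249.9  98. ] 103.7123116068488 19.422402219985432 head 17.929225751548298 [  2.   -2.8 133.3]
```

Call:
apply_moves(motion="0.001 -0.002 0.01 -1; 0.001 -0.002 0.035 -1.5; 0.001 -0.002 0.065 -1.5; 0.001 -0.002 0.097 -1.5; 0.001 -0.002 0.129 -1.5; 0.001 -0.002 0.156 -1.5; 0.001 -0.002 0.173 -1.5; 0.001 -0.002 0.179 -1.5")

```text
time_s: 4.2
ee_pos: [537.0, 249.2, 49.7]
orientation: [0.0, 0.986, 0.169, -0.002]
force: [-1.4, 0.1, 0.2]
width: 85.1
finger_force: 0.0
```

Call:
apply_moves(motion="0 0 0 0; 0 0 0 0; 0 0 0 0; 0 0 0 0; 0 0 0 0; 0 0 0 0; 0 0 0 0; 0 0 0 0", jaw=0.0, newtons=40)

```text
time_s: 5.0
ee_pos: [539.2, 250.8, 53.0]
orientation: [-0.0, 0.986, 0.17, 0.001]
force: [-0.5, -1.7, 5.4]
width: 9.4
finger_force: 45.5
```

Call:
apply_moves(motion="0 0 -0.004 0; 0 0 -0.012 0; 0 0 -0.025 0; 0 0 -0.045 0; 0 0 -0.065 0; 0 0 -0.085 0; 0 0 -0.096 0; 0 0 -0.1 0")

```text
time_s: 5.8
ee_pos: [539.5, 251.0, 154.2]
orientation: [-0.0, 0.986, 0.17, 0.001]
force: [0.6, 0.2, -1.1]
width: 9.4
finger_force: 44.7
```

```bash
python3 - <<'E'
from h import *; import json
for i in range(3): cams.snapshot("side")
s=manip.read_state(); im=snap("wrist","w4"); snap("side","s4")
json.dump({"ee_pos":list(map(float,s["ee_pos"])),"orientation":list(map(float,s["orientation"]))},open("w4.json","w"))
q=s["orientation"]; M=R.from_quat([q[1],q[2],q[3],q[0]]).as_matrix()
t=np.array([551.6,-14.8,s["ee_pos"][2]])
print(s["ee_pos"],s["force"],s["width"],s["time_s"],np.degrees(np.arctan2(M[1,0],M[0,0])),(M.T@(t-s["ee_pos"])).round(1))
E
```

```text
[538.37284807 250.58162378 152.10811851] [ 0.3902592   1.23205268 -1.95400846] 9.538265733035733 5.95 19.516761180841304 [-76.2 254.6  -0. ]
```

View pics/w4.png

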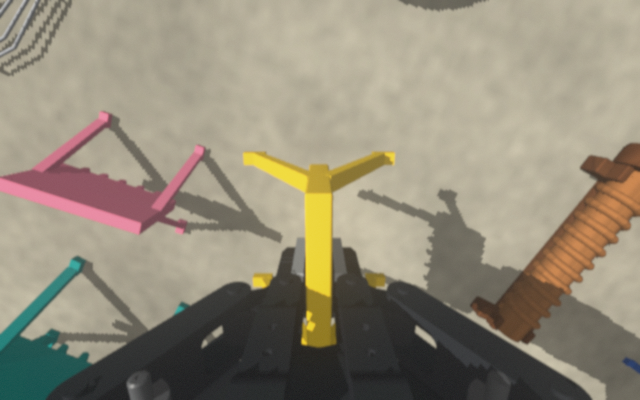

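The leaf is held square. Its top face runs from about (318,191) to (318,346). I'll compute its offset in the tool frame.

```bash
python3 - <<'E'
from h import *; import json
s=json.load(open("w4.json")); W=pose("wrist",s); im=cv2.imread("pics/w4.png").astype(int)
print([tuple(im[v,318]) for v in range(184,198,1)]); print([tuple(im[v,308]) for v in range(338,352,1)])
q=s["orientation"]; M=R.from_quat([q[1],q[2],q[3],q[0]]).as_matrix()
for p in [(318,190.5),(318,346)]: print((M.T@(onplane(W,p,s["ee_pos"][2]+46)-s["ee_pos"])).round(1))
E
```

```text
[(np.int64(55), np.int64(158), np.int64(189)), (np.int64(55), np.int64(158), np.int64(188)), (np.int64(54), np.int64(158), np.int64(187)), (np.int64(56), np.int64(159), np.int64(189)), (np.int64(54), np.int64(158), np.int64(188)), (np.int64(55), np.int64(158), np.int64(188)), (np.int64(56), np.int64(159), np.int64(188)), (np.int64(56), np.int64(161), np.int64(191)), (np.int64(56), np.int64(170), np.int64(202)), (np.int64(59), np.int64(190), np.int64(221)), (np.int64(60), np.int64(206), np.int64(233)), (np.int64(62), np.int64(214), np.int64(237)), (np.int64(61), np.int64(214), np.int64(237)), (np.int64(62), np.int64(215), np.int64(237))]
[(np.int64(33), np.int64(119), np.int64(142)), (np.int64(35), np.int64(120), np.int64(143)), (np.int64(37), np.int64(121), np.int64(144)), (np.int64(35), np.int64(121), np.int64(143)), (np.int64(37), np.int64(121), np.int64(145)), (np.int64(36), np.int64(120), np.int64(143)), (np.int64(36), np.int64(109), np.int64(129)), (np.int64(36), np.int64(87), np.int64(103)), (np.int64(35), np.int64(59), np.int64(68)), (np.int64(31), np.int64(39), np.int64(44)), (np.int64(39), np.int64(43), np.int64(45)), (np.int64(37), np.int64(39), np.int64(42)), (np.int64(35), np.int64(38), np.int64(40)), (np.int64(36), np.int64(42), np.int64(43))]
[ 48.9  -0.4 -46. ]
[-16.5  -0.4 -46. ]
```

Call:
apply_moves(motion="-0.003 0.01 0 0; -0.008 0.028 0 0; -0.015 0.051 0 0; -0.023 0.078 0 0; -0.03 0.103 0 0; -0.035 0.121 0 0; -0.039 0.133 0 0; -0.04 0.138 0 0")

```text
time_s: 6.85
ee_pos: [546.7, 105.7, 151.9]
orientation: [-0.0, 0.986, 0.169, -0.001]
force: [0.3, -0.6, -2.0]
width: 9.3
finger_force: 44.6
```

Call:
apply_moves(motion="-0.003 0.01 0 3; -0.008 0.028 0 7; -0.014 0.05 0 12; -0.02 0.072 0 17; -0.026 0.092 0 22; -0.03 0.106 0 25; -0.033 0.115 0 27; -0.034 0.118 0 27.5")

```text
time_s: 7.65
ee_pos: [554.5, -15.8, 152.2]
orientation: [-0.0, 0.998, -0.07, -0.0]
force: [-0.7, -0.4, -0.8]
width: 9.5
finger_force: 44.6
```

```bash
python3 - <<'E'
from h import *; import json
for i in range(4): cams.snapshot("side")
s=manip.read_state(); im=snap("wrist","w5"); sd=snap("side","s5"); sc=snap("scene","sc5")
json.dump({"ee_pos":list(map(float,s["ee_pos"])),"orientation":list(map(float,s["orientation"]))},open("w5.json","w"))
q=s["orientation"]; M=R.from_quat([q[1],q[2],q[3],q[0]]).as_matrix()
print(s["ee_pos"],s["force"],s["width"],s["time_s"],np.degrees(np.arctan2(M[1,0],M[0,0])))
A=cv2.resize(im[:,170:470],None,fx=1.5,fy=1.5,interpolation=cv2.INTER_CUBIC)
B=cv2.resize(sd[130:250,250:365],None,fx=3,fy=3,interpolation=cv2.INTER_CUBIC)
c=np.zeros((600,795,3),np.uint8); c[:,:450]=A; c[:360,450:]=B
cv2.imwrite("pics/c5.png",c[:,:,::-1])
E
```

```text
[554.32913471 -14.66639682 152.26542154] [ 0.62649097  0.71253147 -1.18255795] 9.445393356048156 7.85 -7.919376313778271
```

View pics/c5.png

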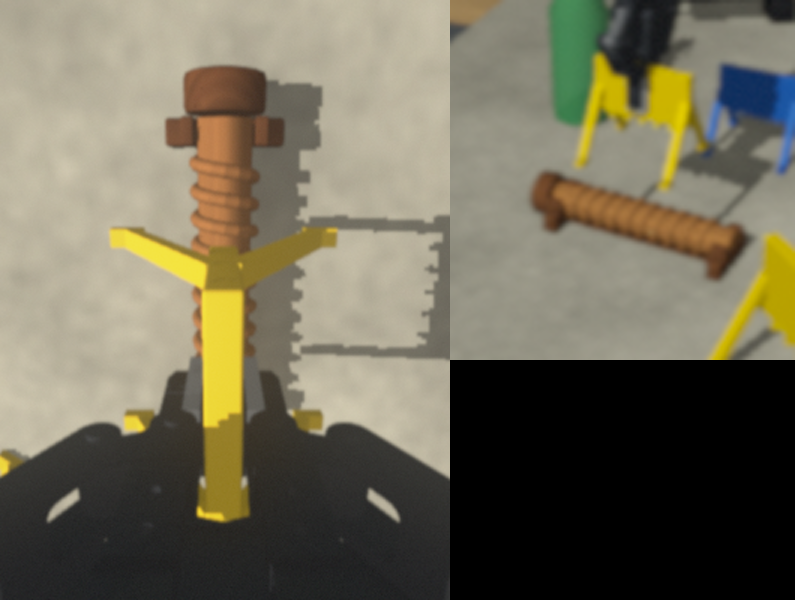

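The leaf hovers straight over the screw. Crest tips show at (194,160/194/227) on the left and (256,175/210/243) on the right. I'll check these against the model.

```bash
python3 - <<'E'
from h import *; import json
s=json.load(open("w5.json")); W=pose("wrist",s)
q=s["orientation"]; M=R.from_quat([q[1],q[2],q[3],q[0]]).as_matrix()
cv=lambda p:(np.array(p,float)+.5)/1.5-.5+[170,0]
L=cv([(193,160),(193,194),(193,228)]);Rr=cv([(257,175),(257,210),(257,244)])
x,y,a=551.6,-14.8,np.radians(-8.03); c,sn=np.cos(a),np.sin(a)
th=np.radians(np.arange(-110,111.))
for i in range(3):
    t=72-16*i+16*th/(2*np.pi)
    X=np.array([x,y,24])+t[:,None]*[c,sn,0]+21*np.sin(th)[:,None]*[-sn,c,0]+21*np.cos(th)[:,None]*[0,0,1]
    u=proj(W,X); print(u[u[:,0].argmin()].round(1),L[i].round(1),u[u[:,0].argmax()].round(1),Rr[i].round(1))
im=cv2.imread("pics/w5.png").astype(int); col=im[180:205,318,2]; print(col)
e=180+np.interp(0.5*(col.min()+col.max()),np.sort(col[:]),np.arange(25)); print(e)
for p in [(318,192.5),]: print((M.T@(onplane(W,p,s["ee_pos"][2]+46)-s["ee_pos"])).round(1))
print("px/mm at z45 along", (proj(W,[[x+50*c,y+50*sn,45],[x+51*c,y+51*sn,45]])).round(2).tolist())
print("target tool shift of leaf ctr(-2.3,-.4):",(M.T@(np.array([x,y,0])-s["ee_pos"]))[:2]-[-2.3,-.4])
E
```

```text
[295.6 108.4] [298.5 106.5] [343.4 117.5] [341.2 116.5]
[296.  127.2] [298.5 129.2] [342.9 136. ] [341.2 139.8]
[296.4 145.3] [298.5 151.8] [342.5 153.8] [341.2 162.5]
[141 140 142 142 141 138 137 141 142 142 142 145 158 191 220 231 237 238
 238 238 239 239 238 238 238]
192.9090909090909
[ 48.   -0.5 -46. ]
px/mm at z45 along [[319.63, 140.99], [319.64, 139.78]]
target tool shift of leaf ctr(-2.3,-.4): [-0.3356029  0.9854957]
```

```bash
python3 - <<'E'
from h import *
im=cv2.imread("pics/w5.png").astype(int)
for c in (300,308,318,328,338): print(c,im[80:170:2,c,2].tolist())
# silhouette: left/right extents of screw-coloured pixels per row
m=(im[:,:,2]-im[:,:,0]>45)
print([(v,int(np.flatnonzero(m[v,285:350]).min())+285,int(np.flatnonzero(m[v,285:350]).max())+285) for v in range(78,166,2) if m[v,285:350].any()])
cv2.imwrite("pics/w5z.png",cv2.resize(cv2.imread("pics/w5.png")[40:240,270:370],None,fx=3,fy=3,interpolation=cv2.INTER_CUBIC))
E
```

```text
300 [91, 85, 84, 81, 78, 77, 78, 83, 88, 131, 173, 166, 138, 162, 191, 196, 180, 164, 174, 176, 172, 142, 141, 175, 196, 196, 176, 178, 182, 175, 146, 139, 169, 192, 196, 181, 180, 185, 168, 141, 146, 173, 193, 188, 146]
308 [193, 193, 192, 191, 193, 194, 194, 194, 192, 191, 192, 193, 191, 167, 168, 196, 203, 185, 166, 190, 193, 193, 191, 161, 169, 198, 199, 179, 177, 190, 193, 193, 178, 156, 186, 205, 195, 179, 192, 194, 194, 180, 152, 176, 187]
318 [186, 185, 184, 186, 186, 186, 184, 184, 184, 185, 185, 185, 184, 183, 159, 162, 186, 189, 166, 155, 181, 185, 184, 182, 154, 161, 186, 186, 165, 168, 183, 185, 184, 174, 149, 174, 190, 179, 163, 180, 184, 182, 155, 136, 136]
328 [120, 122, 122, 120, 121, 119, 121, 120, 120, 121, 122, 121, 120, 121, 119, 118, 140, 155, 151, 130, 117, 121, 120, 119, 118, 119, 142, 154, 146, 125, 118, 120, 119, 121, 114, 127, 147, 148, 133, 117, 120, 119, 120, 121, 124]
338 [91, 90, 83, 82, 82, 81, 81, 83, 81, 91, 98, 100, 101, 103, 104, 102, 98, 99, 102, 96, 91, 92, 103, 104, 104, 103, 97, 99, 99, 96, 97, 108, 111, 109, 108, 99, 101, 102, 99, 106, 116, 117, 117, 123, 135]
[(78, 291, 347), (80, 285, 348), (82, 285, 348), (84, 285, 348), (86, 285, 347), (88, 285, 348), (90, 285, 347), (92, 285, 347), (94, 285, 347), (96, 285, 346), (98, 301, 336), (100, 301, 335), (102, 301, 336), (104, 298, 335), (106, 296, 335), (108, 296, 335), (110, 296, 335), (112, 297, 336), (114, 300, 339), (116, 301, 341), (118, 301, 341), (120, 301, 335), (122, 300, 335), (124, 297, 335), (126, 296, 335), (128, 296, 335), (130, 297, 335), (132, 299, 337), (134, 301, 340), (136, 301, 340), (138, 301, 339), (140, 300, 335), (142, 297, 335), (144, 296, 335), (146, 297, 335), (148, 297, 335), (150, 298, 336), (152, 301, 340), (154, 302, 340), (156, 301, 339), (158, 299, 335), (160, 297, 335), (162, 285, 349), (164, 285, 349)]
```

View pics/w5z.png

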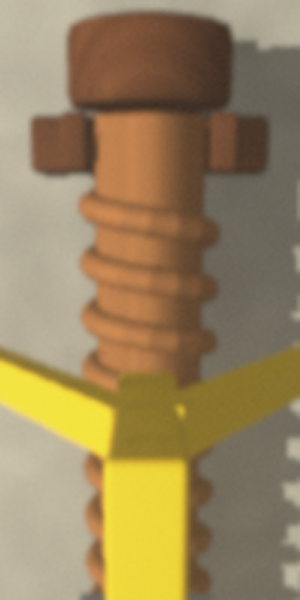

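The model agrees with the measured crest tips to within 0.7 px (left 108/127/145, right 117/135/153), so the phase is right. Now I'll lower it slowly.

Call:
apply_moves(motion="0 0.0005 0.004 0; 0 0.0005 0.014 0; 0 0.0005 0.028 0; 0 0.0005 0.045 0; 0 0.0005 0.062 0; 0 0.0005 0.076 0; 0 0.0005 0.085 0; 0 0.0005 0.088 0")

```text
time_s: 8.8
ee_pos: [553.4, -15.6, 62.9]
orientation: [-0.0, 0.998, -0.07, -0.001]
force: [-0.4, -0.7, -1.0]
width: 9.4
finger_force: 44.6
```

Call:
apply_moves(motion="0 0 0.001 0; 0 0 0.002 0; 0 0 0.003 0; 0 0 0.004 0; 0 0 0.005 0; 0 0 0.006 0; 0 0 0.007 0; 0 0 0.008 0")

```text
time_s: 9.6
ee_pos: [554.4, -15.8, 56.2]
orientation: [-0.0, 0.998, -0.07, -0.0]
force: [-0.6, -0.0, -1.5]
width: 9.6
finger_force: 44.6
```

```bash
python3 - <<'E'
from h import *
for i in range(3): cams.snapshot("wrist")
sd=cams.snapshot("side"); s=manip.read_state(); print(s["ee_pos"],s["force"],s["torque"],s["time_s"],s["width"])
cv2.imwrite("pics/s6.png",cv2.resize(sd[130:230,250:380],None,fx=5,fy=5,interpolation=cv2.INTER_CUBIC)[:,:,::-1])
E
```

```text
[554.31838249 -15.84167185  56.26080614] [ 1.10039052 -0.3544057  -1.34695981] [-0.04702636 -0.00271714  0.01916221] 9.8 9.936020342950574
```

No contact force at about 1.7 mm above seat, so the teeth are in the grooves. I'll creep the last bit.

Call:
apply_moves(motion="0 0 0.0003 0; 0 0 0.0006 0; 0 0 0.0009 0; 0 0 0.0012 0; 0 0 0.0015 0; 0 0 0.0017 0; 0 0 0.0017 0; 0 0 0.0017 0")

```text
time_s: 10.6
ee_pos: [554.5, -15.8, 55.3]
orientation: [-0.0, 0.998, -0.07, 0.0]
force: [-1.8, -0.1, 6.0]
width: 9.0
finger_force: 45.9
```

Call:
apply_moves(motion="0 0 0 0; 0 0 0 0; 0 0 0 0; 0 0 0 0; 0 0 0 0; 0 0 0 0; 0 0 0 0; 0 0 0 0", jaw=0.06)

```text
time_s: 11.4
ee_pos: [554.4, -15.8, 54.6]
orientation: [-0.0, 0.998, -0.07, -0.0]
force: [-0.4, 0.5, 0.2]
width: 60.1
finger_force: 0.0
```

Call:
apply_moves(motion="0 0 -0.004 0; 0 0 -0.014 0; 0 0 -0.03 0; 0 0 -0.055 0; 0 0 -0.085 0; 0 0 -0.115 0; 0 0 -0.14 0; 0 0 -0.15 0")

```text
time_s: 12.2
ee_pos: [556.0, -16.1, 208.1]
orientation: [0.0, 0.998, -0.07, 0.003]
force: [0.5, -0.6, 0.5]
width: 59.8
finger_force: 0.0
```

```bash
python3 - <<'E'
from h import *
for i in range(2): cams.snapshot("wrist")
w=cams.snapshot("wrist");sd=cams.snapshot("side");s=manip.read_state(); print(s["ee_pos"],s["force"],s["time_s"],s["width"])
A=cv2.resize(w[60:360,220:420],None,fx=1.5,fy=1.5,interpolation=cv2.INTER_CUBIC)
B=cv2.resize(sd[140:230,262:382],None,fx=4,fy=4,interpolation=cv2.INTER_CUBIC)
c=np.zeros((450,780,3),np.uint8); c[:,:300]=A; c[:360,300:]=B
cv2.imwrite("pics/c7.png",c[:,:,::-1])
E
```

```text
[553.72925654 -15.75148574 203.91819453] [-0.37556811  0.23465166 -0.49424372] 12.4 59.54775105155571
```

View pics/c7.png

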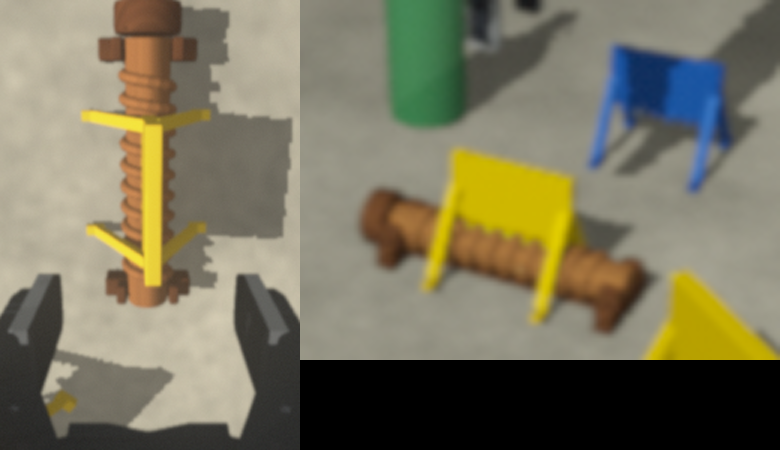

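The leaf is seated astride the screw's middle, with the blue leaf and bottle untouched. I'll quickly check lean and position by fitting the top edge and feet in the wrist view.

```bash
python3 - <<'E'
from h import *
from scipy.optimize import least_squares
s=manip.read_state(); im=snap("wrist","w8"); W=pose("wrist",s)
y=((im[:,:,0]>150)&(im[:,:,2]<110)&(im[:,:,0].astype(int)-im[:,:,2]>110))[60:300,220:420]
v,u=np.nonzero(y)
# top-face centreline between the two A's
cl=[(np.median(np.flatnonzero(y[r,80:125]))+300,r+60) for r in range(95,135) if y[r,80:125].any()]
cl=np.array(cl)
feet=[]
yy=((im[:,:,0].astype(int)-im[:,:,2]>70)&(im[:,:,0].astype(int)-1.45*im[:,:,1]<0))[60:300,220:420]
for lo,hi in((60,95),(140,170)):
    q=np.argwhere(yy[lo:hi]); l=q[q[:,1].argmin()];r=q[q[:,1].argmax()]; feet+=[(l[1]+220,l[0]+lo+60),(r[1]+220,r[0]+lo+60)]
print(cl[[0,-1]],feet,s["time_s"],s["ee_pos"])
a=np.radians(-8.03);ax=np.array([np.cos(a),np.sin(a),0]);la=np.array([-ax[1],ax[0],0]);o=np.array([551.6,-14.8,0])
for lean in(-3,-2,-1,0,1,2,3):
    t=np.radians(lean); up=np.array([0,0,np.cos(t)])+la*np.sin(t); sd=la*np.cos(t)-np.array([0,0,np.sin(t)])
    c=o+[0,0,24]+up*49.5
    T=proj(W,[c+up*27+ax*30,c+up*27-ax*30]); F=proj(W,[c-up*71+ax*k*46+sd*j*49 for k in(1,-1) for j in(1,-1)])
    print(lean,T.round(1).tolist(),F.round(1).tolist())
E
```

```text
[[319.5 155. ]
 [319.5 194. ]] [(np.int64(273), np.int64(132)), (np.int64(359), np.int64(131)), (np.int64(277), np.int64(209)), (np.int64(356), np.int64(207))] 12.4 [553.72925654 -15.75148574 203.91819453]
-3 [[322.9, 164.9], [322.5, 230.4]] [[274.1, 134.4], [359.8, 134.0], [277.4, 210.6], [356.6, 209.2]]
-2 [[321.3, 164.9], [321.0, 230.4]] [[274.5, 134.3], [360.2, 134.1], [277.8, 210.3], [357.0, 209.5]]
-1 [[319.7, 164.9], [319.6, 230.4]] [[275.0, 134.2], [360.7, 134.2], [278.2, 210.1], [357.4, 209.7]]
0 [[318.1, 164.9], [318.1, 230.4]] [[275.4, 134.2], [361.1, 134.3], [278.6, 209.9], [357.8, 209.9]]
1 [[316.5, 164.9], [316.6, 230.4]] [[275.8, 134.1], [361.5, 134.3], [279.0, 209.6], [358.2, 210.2]]
2 [[314.9, 164.9], [315.1, 230.4]] [[276.3, 134.0], [361.9, 134.4], [279.4, 209.4], [358.6, 210.4]]
3 [[313.4, 164.9], [313.6, 230.3]] [[276.7, 134.0], [362.3, 134.5], [279.8, 209.2], [358.9, 210.7]]
```

Feet and top edge match the seated pose to within about 2 px. The lean is about 1–2°, within the fit's free play. Handing in.

```bash
python3 -c "
from rig import manip
print(manip.close_job())"
```

```text
the job is handed in; nothing more can be done
None
```

The yellow coarse-toothed leaf sits astride the middle of the screw with its teeth down in the grooves, leaning about 1–2° and released; the blue leaf and the bottle were not touched, and the job was handed in at about 12.5 s.

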